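# Find the loose caps in the paint-bottle rack

## Robot

A 6-joint arm with a two-finger parallel gripper is mounted at the origin on the work surface. World frame = base frame: x ahead of the robot, y to its left, z up, the work surface at z = 0. Lengths are in m, angles in rad, forces in N, time in s.
With the tool pointing down it reaches from about 0.425 to 0.95 m from the base axis. Payload 3.5 kg.
Tool frame: the origin (TCP) lies on the mounting face of the last link; the fingertips stand 173 mm ahead of it and the grasp point (between the pads) lies 155 mm ahead of it; z points along the fingers, x is the direction in which the jaws open and shut, and the axes are right-handed (so a half turn about z gives the same grasp; the last joint's range is limited). The gripper opens to 85 mm and grips with 20 to 120 N. Pads are 22 mm wide; open, the fingers measure 114 mm over their backs; the gripper's body (76 mm by 85 mm) begins 54 mm behind the grasp point. The pads swing forward as they close: fully open they stand 13 mm farther back than shut.
Start: joints at [1.124, 0.286, 1.577, -0, 1.279, -0.15], TCP at [0.197, 0.645, 0.405] pointing down, gripper open.
Joint ranges: [-2.77, 2.77], [-0.9, 2.22], [0.21, 2.48], [-1.53, 4.67], [0.24, 2.81], [-2.84, 2.84]. Speed limits (rad/s): [2.79, 2.79, 3.14, 3.14, 3.14, 3.14].

## Interface

Orientations are given as a unit quaternion [x, y, z, w].
In Python, from plant import get_state, read_camera, sign_off gives the robot as it stands.
- The arm moves only by the shell command python3 -m jog 'ROWS' [FORCE]. ROWS is JSON, a list of rows, each an object of numbers: "grip": the closure, from 0 (fully open) to 1 (shut); "x", "y", "z": the shift along the tool's x, y, z in mm; "rx", "ry", "rz": the turn, a rotation vector about the tool's x, y, z in degrees. A call has 1 to 8 rows; each row shifts and turns the commanded pose from where the row before left it, along the tool's axes as they then stand; what a row does not reach is not made up. A row lasts 1/12 s, in which the tool goes at most 41.7 mm and 7.16 degrees, less where a joint would pass 70% of its speed; a pose out of reach is approached as far as the arm can. A call with a gripper value outside its range is refused whole. The fingers move at their own pace and stop on an object; FORCE is the grip in N (left out, the last holds). Time passes only in rows, so rows that do not move let the fingers close. It gives the time, the measured TCP pose, the force and the opening at its end, in the units of the state.
- get_state(): the state, without advancing time (a new reading comes with each control period).
- read_camera(name): name is "side" or "top"; returns a dict with "frame" (384x512x3 uint8, red, green, blue), "intrinsics" (3x3 intrinsics, pixels), "R" (3x3) and "t" (3): a world point X has camera coordinates R X + t. Camera axes: x right, y down, z forward; pixel columns grow to the right and rows downward; lengths in m; the calibration is good to about 2 mm. A picture is of the moment at which its call begins. There is no depth.
- sign_off(): hands the job in, once; it reports no verdict.
The state is a dict: "time": time; "qpos": joint angles; "dq": joint speeds; "joint_efforts": joint torques, N m; "eef_pos": TCP position; "tcp_rot": TCP orientation; "contact_force": force on the tool from outside, world axes, zero at the start; "wrist_torque": the same for the moment, N m; "opening": opening from 0.0 (shut) to 1.0 (fully open).
Only numpy, scipy, OpenCV 4.12 (cv2) and the standard library are available. Lean on these libraries where they do the work, as an engineer would, in place of code of your own. Each camera call takes 0.05 s, during which the arm holds its last target.

## Task

Check the four square paint bottles in the rack: give every wing cap a gentle anticlockwise twist of about fifteen degrees, never past thirty, and let go; a sound cap pushes back and springs nearly home, a loose one turns easily and stays turned. Push each bottle whose cap is loose straight back out of its stall, standing and without lifting it, until it is wholly on the steel drip tray behind, for rework. Leave the sound bottles, the round tin and everything else where they stand, and do not knock the bottles over.

Things in the scene. Friction and masses are not known exactly. Their poses are not given: they have to be found in the camera images.
- rack: Fixed rack, up to 9 degrees askew: 12 mm plywood board with five stalls, steel drip tray behind. x runs along the stalls, away from the robot, to the tray; origin on the bench top. Stalls: x -115 to +20 mm, centred at y = -158, -79, 0, 79, 158 mm, 67 mm wide between wooden strips rising 35 mm above the board, open at front and back; the bottles start with their centres at x -70 to -45 mm.
- tray (a point): Centre of the drip tray's floor, 81 mm along x from the rack's origin. The tray spans x +20 to +142 mm and the rack's full width (407 mm): a smooth, undivided steel floor 11 mm above the bench, 1 mm lower than the board, with a 12 mm high rim at its sides and back.
- bottle_a_mid (a point): Square white plastic bottle in a stall, 64 x 64 mm, 78 mm high to its shoulder (116 mm over the cap), 0.3 to 0.6 kg; this point is its centre, 39 mm above its underside, axes as the rack's. All four look alike and slide easily (friction about 0.35); which stall each has varies. When twisted it turns about 0.05 rad before the strips hold it. Push its front face below the shoulder.
- bottle_b_mid (a point): A square bottle like bottle_a.
- bottle_c_mid (a point): A square bottle like bottle_a.
- bottle_d_mid (a point): A square bottle like bottle_a.
- cap_a_grip (a point): Screw cap on bottle_a: a black hub 36 mm across and 26 mm high, whose underside is 12 mm above the bottle's shoulder, with two wings, 58 mm tip to tip and 11 mm thick. This point is on its axis, 12 mm below its top and 14 mm above its underside. The wings lie along its x axis, which at the start points along the stall; pinch the hub across y.
- cap_b_grip (a point): The cap on bottle_b, like cap_a.
- cap_c_grip (a point): The cap on bottle_c, like cap_a.
- cap_d_grip (a point): The cap on bottle_d, like cap_a.
- cap_a (a joint): Angle (rad) of cap_a on its bottle, 0 at the start, growing anticlockwise from above (undoing). A sound cap resists like a spring, 1.2 N m per rad, and let go returns to about 0.05 rad (less if it was turned less). Past 0.5 rad its seal breaks. A loose cap turns with 0.02 N m and stays where it is left.
- cap_b (a joint): The same for bottle_b.
- cap_c (a joint): The same for bottle_c.
- cap_d (a joint): The same for bottle_d.
- tin: Bystander in one of the stalls: round metal tin, 62 mm across, 83 mm high, with a flat press-in lid and no screw cap; origin at the centre of its underside.
- tape_wide: Bystander: roll of masking tape lying flat, 110 mm across, 36 mm high; origin at the centre of its underside.
- tape_blue: Bystander: roll of tape lying flat, 100 mm across, 24 mm high; origin at the centre of its underside.
- sanding_block: Bystander: cork sanding block 115 x 65 x 28 mm; origin at the centre of its underside.
- scraper: Bystander: flat scraper lying along its x, 175 mm long; origin under its middle.
- battery: Bystander: battery pack 115 x 76 x 58 mm; origin at the centre of its underside.
- round_jar: Bystander: small round clear jar, 60 mm across, 85 mm high, standing on the bench beside the rack, not part of the check; origin at the centre of its underside.
Not all that is in view belongs to the job. Leave any blue look-alike of the part that bears bottle_a_mid alone.

How it is judged:
At the end, for the whole second after the job is handed in: Every cap has been twisted: one that stays past 0.08 rad is loose and its bottle is wholly on the tray floor (centre over 52 mm behind the rack origin, inside the rim); the others show 0.02 to 0.08 rad and stand within 20 mm of their start. Two bottles are on the tray; all four stand upright (((value of joint cap_a between 0.02 and 0.08 rad and distance of bottle_a_mid from where it was at the start of the episode below 0.02 m) or (value of joint cap_a above 0.08 rad and x of bottle_a_mid in the frame of rack between 0.052 and 0.115 m and height (world z) of bottle_a_mid below 0.054 m)) and ((value of joint cap_b between 0.02 and 0.08 rad and distance of bottle_b_mid from where it was at the start of the episode below 0.02 m) or (value of joint cap_b above 0.08 rad and x of bottle_b_mid in the frame of rack between 0.052 and 0.115 m and height (world z) of bottle_b_mid below 0.054 m)) and ((value of joint cap_c between 0.02 and 0.08 rad and distance of bottle_c_mid from where it was at the start of the episode below 0.02 m) or (value of joint cap_c above 0.08 rad and x of bottle_c_mid in the frame of rack between 0.052 and 0.115 m and height (world z) of bottle_c_mid below 0.054 m)) and ((value of joint cap_d between 0.02 and 0.08 rad and distance of bottle_d_mid from where it was at the start of the episode below 0.02 m) or (value of joint cap_d above 0.08 rad and x of bottle_d_mid in the frame of rack between 0.052 and 0.115 m and height (world z) of bottle_d_mid below 0.054 m)) and angle between each of bottle_a_mid, bottle_b_mid, bottle_c_mid, bottle_d_mid's own z axis and vertical below 0.05 rad and (x of each of bottle_a_mid, bottle_b_mid in the frame of rack above 0.052 m or x of each of bottle_a_mid, bottle_c_mid in the frame of rack above 0.052 m or x of each of bottle_a_mid, bottle_d_mid in the frame of rack above 0.052 m or x of each of bottle_b_mid, bottle_c_mid in the frame of rack above 0.052 m or x of each of bottle_b_mid, bottle_d_mid in the frame of rack above 0.052 m or x of each of bottle_c_mid, bottle_d_mid in the frame of rack above 0.052 m)); the robot touches nothing.
It fails at once if a cap is turned by more than 30 degrees (0.52 rad) (value of joint any of cap_a, cap_b, cap_c, cap_d above 0.52 rad).
It fails at once if a bottle is lifted more than 15 mm (height (world z) of any of bottle_a_mid, bottle_b_mid, bottle_c_mid, bottle_d_mid above 0.066 m).
It fails at once if a bottle is tipped by more than 20 degrees (angle between any of bottle_a_mid, bottle_b_mid, bottle_c_mid, bottle_d_mid's own z axis and vertical above 0.35 rad).
It fails at once if a bystander is moved by more than 20 mm (distance of any of tin, tape_wide, tape_blue, sanding_block, scraper, battery, round_jar from where it was at the start of the episode above 0.02 m).
It also fails if it takes over 64 s, if anything falls off the work surface, if the arm or the gripper's body presses on something with over 40 N, if the wrist force passes 120 N, or if a joint passes its speed limit or range.

## Working session

There is one attempt and no reset: what is moved stays moved. The work goes in short steps, Python scripts to look and compute and a shell command to move; the robot and the scene stay as the last step left them, time stands still between calls to the robot, and variables do not carry over. Pictures are saved under pics/ and viewed, and the job is handed in when it is done.

```bash
ls; mkdir -p pics
python3 - <<'E'
from plant import get_state, read_camera
import cv2,numpy as np
for n in("side","top"):
    c=read_camera(n); cv2.imwrite(f"pics/{n}0.png",c["frame"][:,:,::-1]); print(n,c["intrinsics"],c["R"],c["t"])
    np.savez(f"pics/{n}0.npz",**c)
print(get_state())
E
```

```text
pics
side [[386.84332548   0.         252.8993275 ]
 [  0.         386.84332548 192.06244807]
 [  0.           0.           1.        ]] [[ 0.85507819 -0.51839775 -0.01024947]
 [-0.37401482 -0.60299212 -0.70463708]
 [ 0.35910193  0.60635326 -0.70949386]] [-0.46428873  0.18409498  1.10535501]
top [[352.77375036   0.         258.89347767]
 [  0.         352.77375036 184.45878132]
 [  0.           0.           1.        ]] [[-0.0122834  -0.99992095 -0.00268453]
 [-0.99273671  0.01251638 -0.11965434]
 [ 0.11967848  0.00119527 -0.99281198]] [-0.07352997  0.49147086  1.13978012]
{'time': 0.1, 'qpos': array([ 1.12400358e+00,  2.87127305e-01,  1.57808385e+00,  5.63717849e-06,
        1.27860402e+00, -1.50033041e-01]), 'dq': array([-3.18339998e-05, -1.47970131e-03, -2.07071465e-03,  1.74650074e-03,
       -9.57700553e-04, -9.51894091e-04]), 'joint_efforts': array([ 9.02604097e-04, -4.07295513e+01, -2.93699402e+01, -1.38528180e-04,
        3.37692145e-03,  2.25082698e-05]), 'eef_pos': array([0.19727495, 0.64528182, 0.40342275]), 'tcp_rot': array([ 8.03872828e-01,  5.94800169e-01, -9.83336240e-04,  5.17644943e-04]), 'contact_force': array([ 0.44038762, -0.3863099 , -0.37653771]), 'wrist_torque': array([-0.0130515 ,  0.05023481,  0.01175046]), 'opening': 0.9989429627137223}
```

View pics/side0.png

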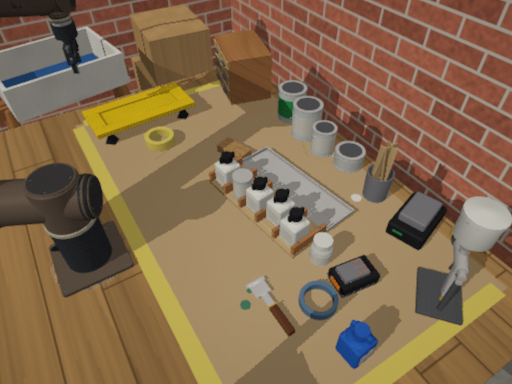

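View pics/top0.png

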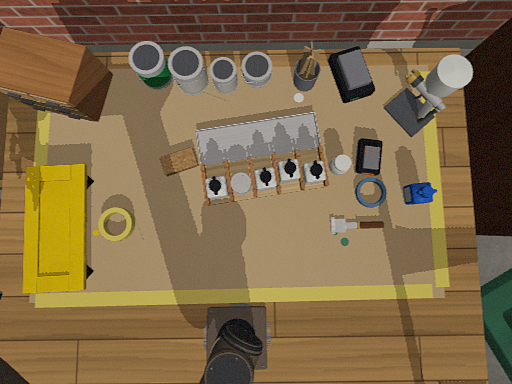

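The top view shows the rack at (197–327, 112–203). Its stalls from the left hold a bottle (216,187), the tin (241,183), and bottles at (265,178), (290,170) and (316,171). A blue look-alike stands apart at (420,193) and I'll leave it alone. Next I'll enlarge both views.

Run:
```python
import cv2
a=cv2.imread("pics/top0.png")[100:212,188:338]; cv2.imwrite("pics/topc.png",cv2.resize(a,None,fx=5,fy=5,interpolation=cv2.INTER_CUBIC))
a=cv2.imread("pics/side0.png")[130:270,200:360]; cv2.imwrite("pics/sidec.png",cv2.resize(a,None,fx=4.2,fy=4.2,interpolation=cv2.INTER_CUBIC))
```

```text
(no output)
```

View pics/topc.png

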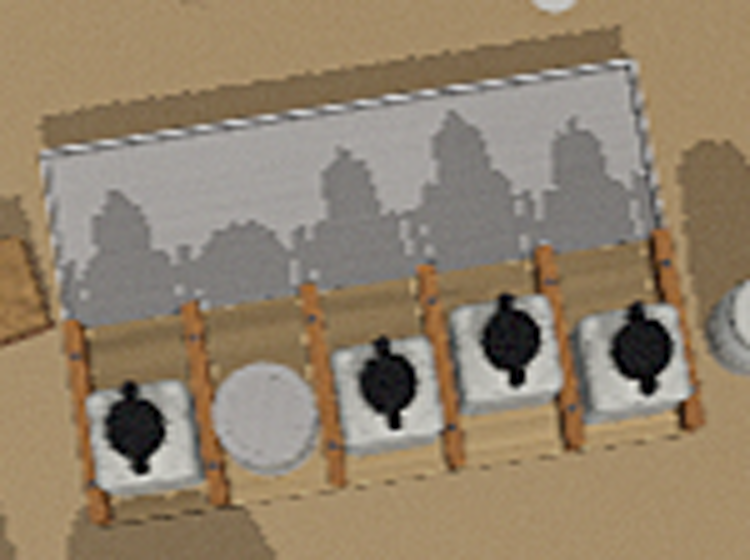

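View pics/sidec.png

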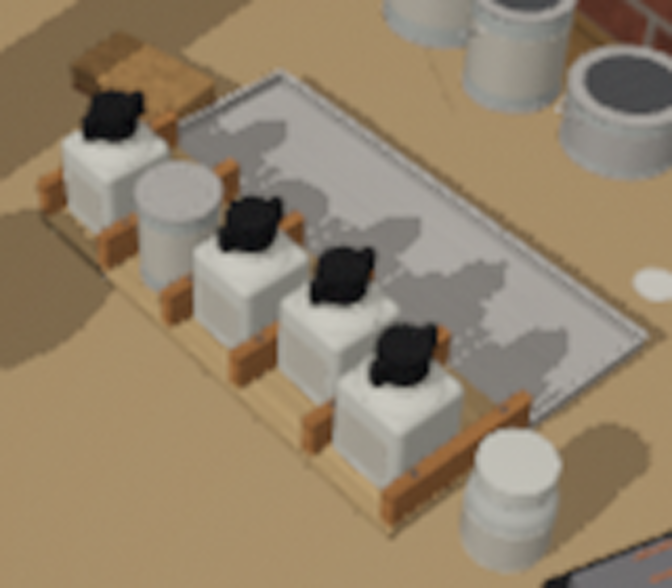

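```bash
cat > h.py <<'E'
import numpy as np,cv2
def ray(c,uv,z):
    K,R,t=c["intrinsics"],c["R"],c["t"]; o=-R.T@t
    d=R.T@np.linalg.inv(K)@np.array([uv[0],uv[1],1.]); return o+d*(z-o[2])/d[2]
def proj(c,X):
    p=c["intrinsics"]@(c["R"]@X+c["t"]); return p[:2]/p[2]
def tri(cs,uvs):
    P=[c["intrinsics"]@np.c_[c["R"],c["t"]] for c in cs]
    X=cv2.triangulatePoints(P[0],P[1],np.array(uvs[0],float),np.array(uvs[1],float))[:,0]; return X[:3]/X[3]
def caps(c,roi):
    f=c["frame"]; m=(f.max(2)<45).astype(np.uint8)
    x0,y0,x1,y1=roi; z=np.zeros_like(m); z[y0:y1,x0:x1]=m[y0:y1,x0:x1]
    n,l,s,ce=cv2.connectedComponentsWithStats(z,connectivity=4)
    return [(ce[i],s[i,4],l==i) for i in range(1,n) if s[i,4]>25]
E
python3 - <<'E'
from h import *
T=dict(np.load("pics/top0.npz"));S=dict(np.load("pics/side0.npz"))
o=lambda c:-c["R"].T@c["t"]
print("cams",o(T),o(S))
b=np.array([(73,322),(191,303),(309,285),(427,267),(543,248),(660,230)])/5+[188,100]-.4
ys=np.array([197.5,118.5,39.5,-39.5,-118.5,-197.5])/1e3
W=np.array([ray(T,p,.047)[:2] for p in b])
src=[[.020,y] for y in ys]; dst=list(W)
for p,l,z in [((42,150),(.142,.2035),.023),((633,62),(.142,-.2035),.023)]:
    src.append(l);dst.append(ray(T,np.array(p)/5+[188,100]-.4,z)[:2])
src=np.array(src);dst=np.array(dst)
def fit(s,d):
    sc,dc=s-s.mean(0),d-d.mean(0); a=np.arctan2((sc[:,0]*dc[:,1]-sc[:,1]*dc[:,0]).sum(),(sc*dc).sum())
    R=np.array([[np.cos(a),-np.sin(a)],[np.sin(a),np.cos(a)]]); return a,R,d.mean(0)-R@s.mean(0)
for k in (6,8):
    a,R,t=fit(src[:k],dst[:k]);print(np.degrees(a),t);print(np.round(((R@src.T).T+t-dst)*1e3,1).tolist())
tc=caps(T,(190,100,335,210)); tc.sort(key=lambda q:q[0][0])
sc=caps(S,(200,130,330,240)); sc.sort(key=lambda q:q[0][0])
print([(q[0],q[1]) for q in tc],[(q[0],q[1]) for q in sc])
for q,r in zip(tc,sc):
    X=ray(T,q[0],.122); print("cap",X, "rack",R.T@(X[:2]-t),"tri",tri((T,S),(q[0],r[0])))
E
```

```text
cams [ 0.35059082 -0.08103794  1.19019659] [ 0.0689223  -0.79991403  0.90920402]
8.311724281214788 [ 0.56716381 -0.09106547]
[[-0.1, 1.3], [-0.4, 0.8], [-0.0, 0.4], [0.3, 0.2], [-0.1, -1.1], [0.2, -1.6], [-3.5, -0.9], [-1.1, -0.3]]
8.192307748793798 [ 0.56771836 -0.09080672]
[[0.9, 1.6], [0.4, 1.0], [0.6, 0.7], [0.8, 0.4], [0.3, -0.9], [0.4, -1.5], [-2.5, -0.9], [-0.9, -0.4]]
[(array([214.62393162, 185.21367521]), np.int32(117)), (array([265.23275862, 176.0862069 ]), np.int32(116)), (array([289.74166667, 167.44166667]), np.int32(120)), (array([315.92063492, 169.37301587]), np.int32(126))] [(array([226.4375  , 157.078125]), np.int32(128)), (array([259.29251701, 183.00680272]), np.int32(147)), (array([281.01298701, 195.27272727]), np.int32(154)), (array([295.81656805, 214.17159763]), np.int32(169))]
cap [0.47873981 0.05529574 0.122     ] rack [-0.06725153  0.15729064] tri [0.47967249 0.05589045 0.11648894]
cap [ 0.50490311 -0.09945606  0.122     ] rack [-0.06340673  0.00038985] tri [ 0.50592806 -0.09962779  0.11595699]
cap [ 0.53072933 -0.17500254  0.122     ] rack [-0.04860913 -0.07806584] tri [ 0.5318785  -0.17559387  0.11612421]
cap [ 0.52371281 -0.25506293  0.122     ] rack [-0.06696234 -0.15630942] tri [ 0.525332   -0.25636263  0.11594551]
```

```bash
cat > plan.py <<'E'
import sys,numpy as np
from scipy.spatial.transform import Rotation as Ro
from plant import get_state
YAW=8.2; RT=np.array([.5675,-.0909])
CAP={'A':(.4795,.0557),'B':(.5055,-.0996),'C':(.5315,-.1754),'D':(.5248,-.2560)}
def rk(x,y):
    a=np.radians(YAW); return RT+np.array([[np.cos(a),-np.sin(a)],[np.sin(a),np.cos(a)]])@[x,y]
def torack(p):
    a=np.radians(YAW); return np.array([[np.cos(a),np.sin(a)],[-np.sin(a),np.cos(a)]])@(np.array(p)[:2]-RT)
def plan(xy,z,yaw=90+YAW):
    s=get_state(); R=Ro.from_quat(s["tcp_rot"])
    X=R.as_matrix()[:,0]; cur=np.degrees(np.arctan2(X[1],X[0])); d=(yaw-cur+180)%360-180
    a=np.radians(yaw); T=np.array([[np.cos(a),np.sin(a),0],[np.sin(a),-np.cos(a),0],[0,0,-1]]).T
    # target matrix columns x,y,z
    T=np.c_[[np.cos(a),np.sin(a),0],[np.sin(a),-np.cos(a),0],[0,0,-1]]
    dw=np.array([*xy,z])-s["eef_pos"]
    print("t%.2f pos %s open %.3f yaw %.1f"%(s["time"],np.round(s["eef_pos"],4),s["opening"],cur),"F",np.round(s["contact_force"],1),"Mz %.3f"%s["wrist_torque"][2],"q6 %.2f"%s["qpos"][5])
    print(" rotvec tool(deg) ",np.round(np.degrees((R.inv()*Ro.from_matrix(T)).as_rotvec()),2)," then xyz mm",np.round(T.T@dw*1e3,1)," | before-rot xyz",np.round(R.inv().apply(dw)*1e3,1))
E
python3 -c "
from plan import *
plan(CAP['A'],.335)"; python3 -m jog '[{"rz":-6.3,"grip":0.3},{"rz":-6.3,"grip":0.3},{"rz":-6.3,"grip":0.3},{"rz":-6.3,"grip":0.3}]' 40; python3 -c "
from plan import *
plan(CAP['A'],.335)"
```

```text
t0.10 pos [0.1973 0.6453 0.4034] open 0.999 yaw 73.0 F [ 0.4 -0.4 -0.4] Mz 0.012 q6 -0.15
 rotvec tool(deg)  [ -0.05   0.12 -25.2 ]  then xyz mm [-623.8  195.2   68.4]  | before-rot xyz [-481.1  442.3   69.3]
t0.10 pos [0.1973 0.6453 0.4034] open 0.999 yaw 73.0 F [ 0.4 -0.4 -0.4] Mz 0.012 q6 -0.15
 rotvec tool(deg)  [ -0.05   0.12 -25.2 ]  then xyz mm [-623.8  195.2   68.4]  | before-rot xyz [-481.1  442.3   69.3]$[0]: bad value
```

```bash
python3 -m jog '[{"grip":0.3,"x":0,"y":0,"z":0,"rx":0,"ry":0,"rz":-6.3},{"grip":0.3,"x":0,"y":0,"z":0,"rx":0,"ry":0,"rz":-6.3},{"grip":0.3,"x":0,"y":0,"z":0,"rx":0,"ry":0,"rz":-6.3},{"grip":0.3,"x":0,"y":0,"z":0,"rx":0,"ry":0,"rz":-6.3}]' 40; python3 -c "
from plan import *
plan(CAP['A'],.335)"
```

```text
time: 0.43
eef_pos: [0.1973, 0.6453, 0.4039]
tcp_rot: [0.653, 0.758, -0.001, 0.0]
contact_force: [-0.6, -0.8, -1.1]
opening: 0.704
t0.43 pos [0.1973 0.6453 0.4039] open 0.704 yaw 98.5 F [-0.6 -0.8 -1.1] Mz 0.031 q6 -0.60
 rotvec tool(deg)  [-0.04  0.07  0.31]  then xyz mm [-623.9  195.2   68.9]  | before-rot xyz [-624.8  191.9   69.5]
```

```bash
python3 -m jog '[{"grip":0.3,"x":-38,"y":12,"z":3,"rx":0,"ry":0,"rz":0},{"grip":0.3,"x":-38,"y":12,"z":3,"rx":0,"ry":0,"rz":0},{"grip":0.3,"x":-38,"y":12,"z":3,"rx":0,"ry":0,"rz":0},{"grip":0.3,"x":-38,"y":12,"z":3,"rx":0,"ry":0,"rz":0},{"grip":0.3,"x":-38,"y":12,"z":3,"rx":0,"ry":0,"rz":0},{"grip":0.3,"x":-38,"y":12,"z":3,"rx":0,"ry":0,"rz":0},{"grip":0.3,"x":-38,"y":12,"z":3,"rx":0,"ry":0,"rz":0},{"grip":0.3,"x":-38,"y":12,"z":3,"rx":0,"ry":0,"rz":0}]'
python3 -m jog '[{"grip":0.3,"x":-38,"y":12,"z":3,"rx":0,"ry":0,"rz":0},{"grip":0.3,"x":-38,"y":12,"z":3,"rx":0,"ry":0,"rz":0},{"grip":0.3,"x":-38,"y":12,"z":3,"rx":0,"ry":0,"rz":0},{"grip":0.3,"x":-38,"y":12,"z":3,"rx":0,"ry":0,"rz":0},{"grip":0.3,"x":-38,"y":12,"z":3,"rx":0,"ry":0,"rz":0},{"grip":0.3,"x":-38,"y":12,"z":3,"rx":0,"ry":0,"rz":0},{"grip":0.3,"x":-38,"y":12,"z":3,"rx":0,"ry":0,"rz":0},{"grip":0.3,"x":0,"y":0,"z":0,"rx":0,"ry":0,"rz":0}]'
python3 -c "
from plan import *
plan(CAP['A'],.335)"
```

```text
time: 1.1
eef_pos: [0.3358, 0.3564, 0.3801]
tcp_rot: [0.655, 0.756, -0.0, -0.0]
contact_force: [0.8, -0.2, 0.4]
opening: 0.702
time: 1.77
eef_pos: [0.4586, 0.1021, 0.3592]
tcp_rot: [0.657, 0.754, -0.001, 0.001]
contact_force: [0.0, -0.2, 0.3]
opening: 0.698
t1.77 pos [0.4586 0.1021 0.3592] open 0.698 yaw 97.8 F [ 0.  -0.2  0.3] Mz -0.017 q6 -1.70
 rotvec tool(deg)  [ 0.    0.14 -0.4 ]  then xyz mm [-48.9  14.   24.2]  | before-rot xyz [-48.7  14.4  24.3]
```

```bash
python3 -m jog '[{"grip":0.3,"x":-24,"y":7,"z":6,"rx":0,"ry":0,"rz":-0.4},{"grip":0.3,"x":-25,"y":7,"z":6,"rx":0,"ry":0,"rz":0},{"grip":0.3,"x":0,"y":0,"z":12,"rx":0,"ry":0,"rz":0},{"grip":0.3,"x":0,"y":0,"z":0,"rx":0,"ry":0,"rz":0},{"grip":0.3,"x":0,"y":0,"z":0,"rx":0,"ry":0,"rz":0}]'
python3 - <<'E'
from plan import *
from plant import read_camera
import cv2
plan(CAP['A'],.269)
for n,r in (("top",(100,220,150,310)),("side",(100,240,150,310))):
    c=read_camera(n)["frame"][:,:,::-1]; cv2.imwrite(f"pics/a1{n}.png",cv2.resize(c[r[0]:r[1],r[2]:r[3]],None,fx=4,fy=4,interpolation=cv2.INTER_CUBIC))
E
```

```text
time: 2.18
eef_pos: [0.4771, 0.061, 0.3345]
tcp_rot: [0.652, 0.758, -0.001, -0.001]
contact_force: [-0.0, -0.1, -0.0]
opening: 0.699
t2.18 pos [0.4771 0.061  0.3345] open 0.699 yaw 98.6 F [-0.  -0.1 -0. ] Mz -0.012 q6 -1.81
 rotvec tool(deg)  [-0.18 -0.07  0.39]  then xyz mm [-5.6  1.6 65.5]  | before-rot xyz [-5.7  1.8 65.5]
```

View pics/a1side.png

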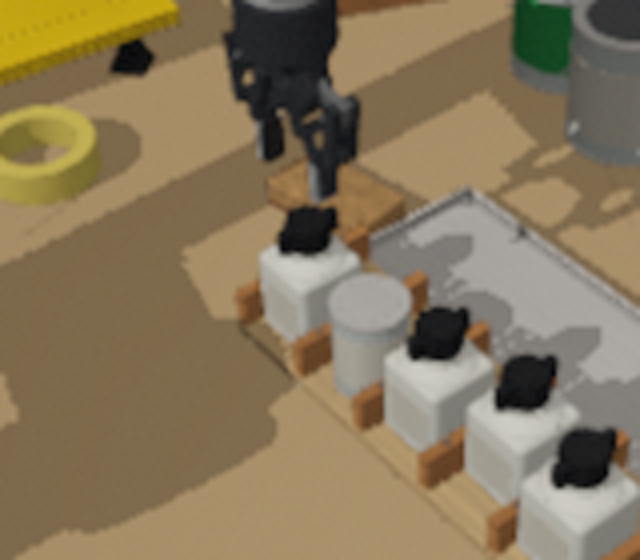

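The gripper is centred above bottle A, with the jaws across the stall. I'll correct by 5.6 mm and go down.

```bash
python3 -m jog '[{"grip":0.3,"x":-5.6,"y":1.7,"z":10,"rx":0,"ry":0,"rz":0.4},{"grip":0.3,"x":0,"y":0,"z":20,"rx":0,"ry":0,"rz":0},{"grip":0.3,"x":0,"y":0,"z":20,"rx":0,"ry":0,"rz":0},{"grip":0.3,"x":0,"y":0,"z":15,"rx":0,"ry":0,"rz":0},{"grip":0.3,"x":0,"y":0,"z":0,"rx":0,"ry":0,"rz":0},{"grip":0.3,"x":0,"y":0,"z":0,"rx":0,"ry":0,"rz":0}]'
python3 - <<'E'
from plan import *
from plant import read_camera
import cv2
plan(CAP['A'],.269)
for n,r in (("side",(110,220,180,300)),):
    c=read_camera(n)["frame"][:,:,::-1]; cv2.imwrite(f"pics/a2{n}.png",cv2.resize(c[r[0]:r[1],r[2]:r[3]],None,fx=5,fy=5,interpolation=cv2.INTER_CUBIC))
E
```

```text
time: 2.78
eef_pos: [0.48, 0.0556, 0.27]
tcp_rot: [0.655, 0.756, -0.001, -0.001]
contact_force: [-0.1, -0.8, 0.5]
opening: 0.701
t2.78 pos [0.48   0.0556 0.27  ] open 0.701 yaw 98.2 F [-0.1 -0.8  0.5] Mz 0.005 q6 -1.81
 rotvec tool(deg)  [-0.11 -0.02  0.03]  then xyz mm [ 0.2 -0.4  1. ]  | before-rot xyz [ 0.2 -0.4  1. ]
```

View pics/a2side.png

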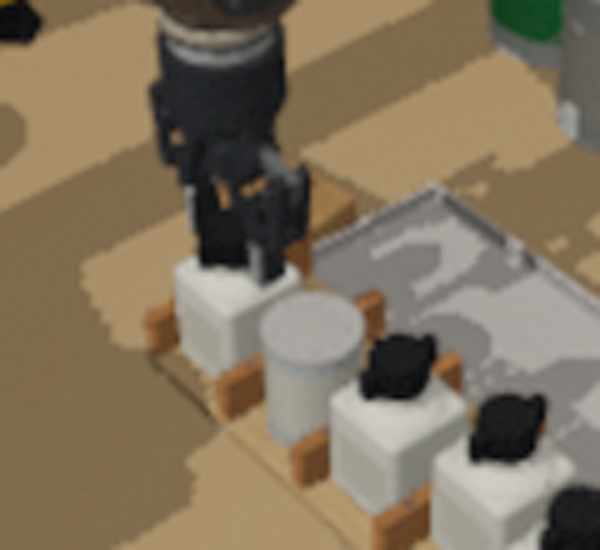

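The jaws straddle cap A. I'll close them.

```bash
python3 -m jog '[{"grip":1,"x":0,"y":0,"z":0,"rx":0,"ry":0,"rz":0},{"grip":1,"x":0,"y":0,"z":0,"rx":0,"ry":0,"rz":0},{"grip":1,"x":0,"y":0,"z":0,"rx":0,"ry":0,"rz":0},{"grip":1,"x":0,"y":0,"z":0,"rx":0,"ry":0,"rz":0},{"grip":1,"x":0,"y":0,"z":0,"rx":0,"ry":0,"rz":0},{"grip":1,"x":0,"y":0,"z":0,"rx":0,"ry":0,"rz":0}]' 40; python3 -c "
from plan import *
plan(CAP['A'],.269)"
```

```text
time: 3.33
eef_pos: [0.4809, 0.0555, 0.2722]
tcp_rot: [0.655, 0.756, 0.001, 0.001]
contact_force: [-0.1, 3.4, 6.5]
opening: 0.411
t3.33 pos [0.4809 0.0555 0.2722] open 0.411 yaw 98.2 F [-0.1  3.4  6.5] Mz 0.042 q6 -1.81
 rotvec tool(deg)  [ 0.16 -0.02 -0.02]  then xyz mm [ 0.4 -1.4  3.2]  | before-rot xyz [ 0.4 -1.4  3.2]
```

```bash
python3 -m jog '[{"grip":1,"x":0,"y":0,"z":0,"rx":0,"ry":0,"rz":-6},{"grip":1,"x":0,"y":0,"z":0,"rx":0,"ry":0,"rz":-6},{"grip":1,"x":0,"y":0,"z":0,"rx":0,"ry":0,"rz":-5},{"grip":1,"x":0,"y":0,"z":0,"rx":0,"ry":0,"rz":0},{"grip":1,"x":0,"y":0,"z":0,"rx":0,"ry":0,"rz":0}]'; python3 -c "
from plan import *
plan(CAP['A'],.269)"
```

```text
time: 3.75
eef_pos: [0.4809, 0.0555, 0.2722]
tcp_rot: [0.536, 0.844, 0.001, 0.001]
contact_force: [-0.3, 3.4, 6.6]
opening: 0.408
t3.75 pos [0.4809 0.0555 0.2722] open 0.408 yaw 115.2 F [-0.3  3.4  6.6] Mz 0.063 q6 -2.11
 rotvec tool(deg)  [ 0.15 -0.   17.  ]  then xyz mm [ 0.4 -1.3  3.2]  | before-rot xyz [ 0.8 -1.2  3.2]
```

The torque only rose by 0.02 N m, so A looks loose. I'll release and lift.

```bash
python3 -m jog '[{"grip":0.3,"x":0,"y":0,"z":0,"rx":0,"ry":0,"rz":0},{"grip":0.3,"x":0,"y":0,"z":0,"rx":0,"ry":0,"rz":0},{"grip":0.3,"x":0,"y":0,"z":0,"rx":0,"ry":0,"rz":0},{"grip":0.3,"x":0,"y":0,"z":0,"rx":0,"ry":0,"rz":0},{"grip":0.3,"x":0,"y":0,"z":-30,"rx":0,"ry":0,"rz":0},{"grip":0.3,"x":0,"y":0,"z":-32,"rx":0,"ry":0,"rz":5.7},{"grip":0.3,"x":0,"y":0,"z":0,"rx":0,"ry":0,"rz":5.7},{"grip":0.3,"x":0,"y":0,"z":0,"rx":0,"ry":0,"rz":5.7}]'; python3 -c "
from plan import *
plan(CAP['B'],.335)"
```

```text
time: 4.42
eef_pos: [0.4811, 0.0551, 0.3352]
tcp_rot: [0.657, 0.754, 0.001, 0.002]
contact_force: [-0.3, -0.6, -0.3]
opening: 0.701
t4.42 pos [0.4811 0.0551 0.3352] open 0.701 yaw 97.8 F [-0.3 -0.6 -0.3] Mz -0.000 q6 -1.80
 rotvec tool(deg)  [ 0.28  0.09 -0.39]  then xyz mm [-156.6    2.1    0.2]  | before-rot xyz [-156.6    3.2    0.5]
```

```bash
python3 -m jog '[{"grip":0.3,"x":-39,"y":0.5,"z":0,"rx":0,"ry":0,"rz":-0.4},{"grip":0.3,"x":-39,"y":0.5,"z":0,"rx":0,"ry":0,"rz":0},{"grip":0.3,"x":-39,"y":0.5,"z":0,"rx":0,"ry":0,"rz":0},{"grip":0.3,"x":-39,"y":0.5,"z":0,"rx":0,"ry":0,"rz":0},{"grip":0.3,"x":0,"y":0,"z":0,"rx":0,"ry":0,"rz":0},{"grip":0.3,"x":0,"y":0,"z":0,"rx":0,"ry":0,"rz":0}]'
python3 - <<'E'
from plan import *
from plant import read_camera
import cv2
plan(CAP['B'],.269)
for n,r in (("side",(110,220,180,300)),):
    c=read_camera(n)["frame"][:,:,::-1]; cv2.imwrite(f"pics/a3{n}.png",cv2.resize(c[r[0]:r[1],r[2]:r[3]],None,fx=5,fy=5,interpolation=cv2.INTER_CUBIC))
E
```

```text
time: 4.92
eef_pos: [0.5051, -0.1007, 0.3324]
tcp_rot: [0.654, 0.756, -0.0, -0.0]
contact_force: [-0.3, 0.0, 0.3]
opening: 0.698
t4.92 pos [ 0.5051 -0.1007  0.3324] open 0.698 yaw 98.3 F [-0.3  0.   0.3] Mz 0.032 q6 -2.11
 rotvec tool(deg)  [-0.04 -0.02  0.07]  then xyz mm [ 1.   0.6 63.4]  | before-rot xyz [ 1.   0.6 63.4]
```

View pics/a3side.png

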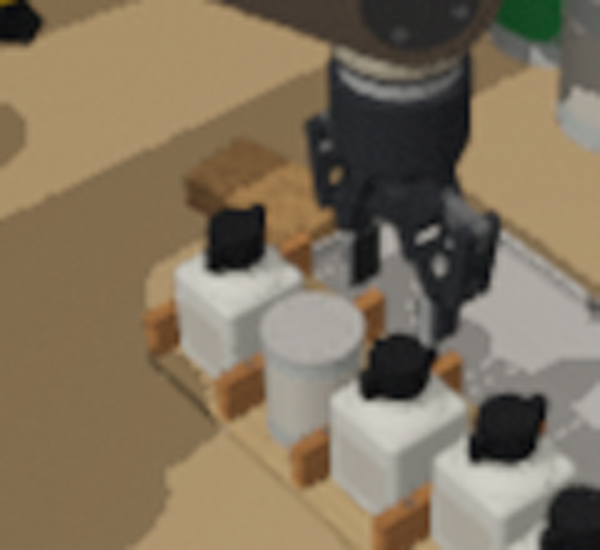

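Cap A at crop (236,240) has stayed turned, its outline differing from the others. Next is cap B.

```bash
python3 -m jog '[{"grip":0.3,"x":1,"y":0.6,"z":10,"rx":0,"ry":0,"rz":0},{"grip":0.3,"x":0,"y":0,"z":20,"rx":0,"ry":0,"rz":0},{"grip":0.3,"x":0,"y":0,"z":20,"rx":0,"ry":0,"rz":0},{"grip":0.3,"x":0,"y":0,"z":12,"rx":0,"ry":0,"rz":0},{"grip":0.3,"x":0,"y":0,"z":0,"rx":0,"ry":0,"rz":0},{"grip":0.3,"x":0,"y":0,"z":0,"rx":0,"ry":0,"rz":0}]'; python3 -c "
from plan import *
plan(CAP['B'],.27)"
python3 -m jog '[{"grip":1,"x":0,"y":0,"z":0,"rx":0,"ry":0,"rz":0},{"grip":1,"x":0,"y":0,"z":0,"rx":0,"ry":0,"rz":0},{"grip":1,"x":0,"y":0,"z":0,"rx":0,"ry":0,"rz":0},{"grip":1,"x":0,"y":0,"z":0,"rx":0,"ry":0,"rz":0},{"grip":1,"x":0,"y":0,"z":0,"rx":0,"ry":0,"rz":0},{"grip":1,"x":0,"y":0,"z":0,"rx":0,"ry":0,"rz":0}]' 40; python3 -c "
from plan import *
plan(CAP['B'],.27)"
```

```text
time: 5.47
eef_pos: [0.5052, -0.0967, 0.2698]
tcp_rot: [0.652, 0.758, -0.0, -0.001]
contact_force: [1.0, 0.8, 0.4]
opening: 0.701
t5.47 pos [ 0.5052 -0.0967  0.2698] open 0.701 yaw 98.6 F [1.  0.8 0.4] Mz 0.052 q6 -2.11
 rotvec tool(deg)  [-0.12 -0.07  0.38]  then xyz mm [-3.  -0.1 -0.2]  | before-rot xyz [-3.  -0.1 -0.3]
time: 5.97
eef_pos: [0.5061, -0.098, 0.2722]
tcp_rot: [0.653, 0.758, 0.001, 0.001]
contact_force: [-0.6, 0.1, 5.8]
opening: 0.409
t5.97 pos [ 0.5061 -0.098   0.2722] open 0.409 yaw 98.5 F [-0.6  0.1  5.8] Mz 0.061 q6 -2.11
 rotvec tool(deg)  [0.15 0.07 0.29]  then xyz mm [-1.5 -0.9  2.2]  | before-rot xyz [-1.5 -0.9  2.2]
```

```bash
python3 -m jog '[{"grip":1,"x":0,"y":0,"z":0,"rx":0,"ry":0,"rz":-6},{"grip":1,"x":0,"y":0,"z":0,"rx":0,"ry":0,"rz":-6},{"grip":1,"x":0,"y":0,"z":0,"rx":0,"ry":0,"rz":-5},{"grip":1,"x":0,"y":0,"z":0,"rx":0,"ry":0,"rz":0},{"grip":1,"x":0,"y":0,"z":0,"rx":0,"ry":0,"rz":0}]'; python3 -c "
from plan import *
plan(CAP['B'],.27)"
```

```text
time: 6.38
eef_pos: [0.5061, -0.0979, 0.2722]
tcp_rot: [0.534, 0.845, 0.001, 0.001]
contact_force: [-0.2, 1.0, 5.8]
opening: 0.408
t6.38 pos [ 0.5061 -0.0979  0.2722] open 0.408 yaw 115.4 F [-0.2  1.   5.8] Mz -0.205 q6 -2.40
 rotvec tool(deg)  [ 0.13  0.04 17.21]  then xyz mm [-1.6 -0.8  2.2]  | before-rot xyz [-1.3 -1.3  2.2]
```

The pushback is about 0.27 N m, or roughly 0.22 rad at the cap, so B is sound. I'll add a little to reach 15°, then release.

```bash
python3 -m jog '[{"grip":1,"x":0,"y":0,"z":0,"rx":0,"ry":0,"rz":-2.5},{"grip":1,"x":0,"y":0,"z":0,"rx":0,"ry":0,"rz":0},{"grip":1,"x":0,"y":0,"z":0,"rx":0,"ry":0,"rz":0}]'; python3 -c "
from plan import *
plan(CAP['B'],.27)"
python3 -m jog '[{"grip":0.3,"x":0,"y":0,"z":0,"rx":0,"ry":0,"rz":0},{"grip":0.3,"x":0,"y":0,"z":0,"rx":0,"ry":0,"rz":0},{"grip":0.3,"x":0,"y":0,"z":0,"rx":0,"ry":0,"rz":0},{"grip":0.3,"x":0,"y":0,"z":0,"rx":0,"ry":0,"rz":0},{"grip":0.3,"x":0,"y":0,"z":-30,"rx":0,"ry":0,"rz":0},{"grip":0.3,"x":0,"y":0,"z":-32,"rx":0,"ry":0,"rz":6.5},{"grip":0.3,"x":0,"y":0,"z":0,"rx":0,"ry":0,"rz":6.5},{"grip":0.3,"x":0,"y":0,"z":0,"rx":0,"ry":0,"rz":6.5}]'; python3 -c "
from plan import *
plan(CAP['C'],.335)"
```

```text
time: 6.63
eef_pos: [0.5061, -0.0979, 0.2722]
tcp_rot: [0.516, 0.857, 0.001, 0.001]
contact_force: [0.8, 0.9, 6.0]
opening: 0.406
t6.63 pos [ 0.5061 -0.0979  0.2722] open 0.406 yaw 117.9 F [0.8 0.9 6. ] Mz -0.316 q6 -2.45
 rotvec tool(deg)  [ 0.13  0.04 19.68]  then xyz mm [-1.6 -0.8  2.2]  | before-rot xyz [-1.2 -1.3  2.2]
time: 7.3
eef_pos: [0.5062, -0.0979, 0.3353]
tcp_rot: [0.655, 0.756, 0.001, 0.002]
contact_force: [-0.9, -0.0, 0.2]
opening: 0.704
t7.30 pos [ 0.5062 -0.0979  0.3353] open 0.704 yaw 98.2 F [-0.9 -0.   0.2] Mz 0.002 q6 -2.10
 rotvec tool(deg)  [ 0.24  0.15 -0.02]  then xyz mm [-80.3  14.    0.3]  | before-rot xyz [-80.3  14.1   0.5]
```

```bash
python3 -m jog '[{"grip":0.3,"x":-26.5,"y":5,"z":0,"rx":0,"ry":0,"rz":0},{"grip":0.3,"x":-26.5,"y":5,"z":0,"rx":0,"ry":0,"rz":0},{"grip":0.3,"x":-26.5,"y":4,"z":0,"rx":0,"ry":0,"rz":0},{"grip":0.3,"x":0,"y":0,"z":0,"rx":0,"ry":0,"rz":0},{"grip":0.3,"x":0,"y":0,"z":0,"rx":0,"ry":0,"rz":0}]'
python3 - <<'E'
from plan import *
from plant import read_camera
import cv2
plan(CAP['C'],.269)
for n,r in (("side",(130,240,200,320)),):
    c=read_camera(n)["frame"][:,:,::-1]; cv2.imwrite(f"pics/a4{n}.png",cv2.resize(c[r[0]:r[1],r[2]:r[3]],None,fx=5,fy=5,interpolation=cv2.INTER_CUBIC))
E
```

```text
time: 7.72
eef_pos: [0.5311, -0.1753, 0.3323]
tcp_rot: [0.654, 0.757, -0.0, -0.001]
contact_force: [1.1, -1.1, 0.4]
opening: 0.697
t7.72 pos [ 0.5311 -0.1753  0.3323] open 0.697 yaw 98.4 F [ 1.1 -1.1  0.4] Mz 0.045 q6 -2.22
 rotvec tool(deg)  [-0.04 -0.04  0.18]  then xyz mm [-0.2  0.4 63.3]  | before-rot xyz [-0.2  0.4 63.2]
```

View pics/a4side.png

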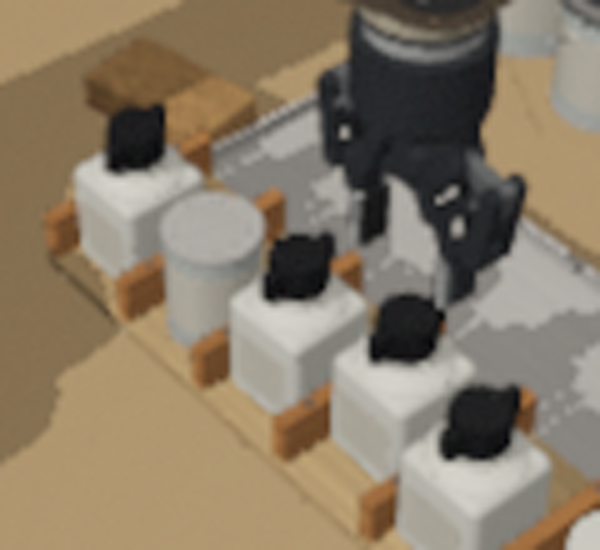

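Cap B at crop (300,265) has sprung nearly home, though the bottle is slightly turned. Next is cap C.

```bash
python3 -m jog '[{"grip":0.3,"x":0,"y":0,"z":10,"rx":0,"ry":0,"rz":0},{"grip":0.3,"x":0,"y":0,"z":20,"rx":0,"ry":0,"rz":0},{"grip":0.3,"x":0,"y":0,"z":20,"rx":0,"ry":0,"rz":0},{"grip":0.3,"x":0,"y":0,"z":12,"rx":0,"ry":0,"rz":0},{"grip":0.3,"x":0,"y":0,"z":0,"rx":0,"ry":0,"rz":0},{"grip":0.3,"x":0,"y":0,"z":0,"rx":0,"ry":0,"rz":0}]'; python3 -c "
from plan import *
plan(CAP['C'],.27)"
python3 -m jog '[{"grip":1,"x":0,"y":0,"z":0,"rx":0,"ry":0,"rz":0},{"grip":1,"x":0,"y":0,"z":0,"rx":0,"ry":0,"rz":0},{"grip":1,"x":0,"y":0,"z":0,"rx":0,"ry":0,"rz":0},{"grip":1,"x":0,"y":0,"z":0,"rx":0,"ry":0,"rz":0},{"grip":1,"x":0,"y":0,"z":0,"rx":0,"ry":0,"rz":0},{"grip":1,"x":0,"y":0,"z":0,"rx":0,"ry":0,"rz":0}]' 40; python3 -c "
from plan import *
plan(CAP['C'],.27)"
```

```text
time: 8.27
eef_pos: [0.5307, -0.1735, 0.2697]
tcp_rot: [0.652, 0.758, -0.0, -0.001]
contact_force: [0.1, -0.5, 0.9]
opening: 0.7
t8.27 pos [ 0.5307 -0.1735  0.2697] open 0.700 yaw 98.5 F [ 0.1 -0.5  0.9] Mz -0.005 q6 -2.22
 rotvec tool(deg)  [-0.11 -0.09  0.34]  then xyz mm [-2.   0.5 -0.3]  | before-rot xyz [-2.   0.5 -0.3]
time: 8.77
eef_pos: [0.5316, -0.1743, 0.2723]
tcp_rot: [0.653, 0.758, 0.0, 0.001]
contact_force: [-0.6, 2.3, 6.2]
opening: 0.412
t8.77 pos [ 0.5316 -0.1743  0.2723] open 0.412 yaw 98.5 F [-0.6  2.3  6.2] Mz 0.009 q6 -2.22
 rotvec tool(deg)  [0.12 0.06 0.29]  then xyz mm [-1.  -0.3  2.3]  | before-rot xyz [-1.  -0.3  2.3]
```

```bash
python3 -m jog '[{"grip":1,"x":0,"y":0,"z":0,"rx":0,"ry":0,"rz":-6},{"grip":1,"x":0,"y":0,"z":0,"rx":0,"ry":0,"rz":-6},{"grip":1,"x":0,"y":0,"z":0,"rx":0,"ry":0,"rz":-5},{"grip":1,"x":0,"y":0,"z":0,"rx":0,"ry":0,"rz":0},{"grip":1,"x":0,"y":0,"z":0,"rx":0,"ry":0,"rz":0}]'; python3 -c "
from plan import *
plan(CAP['C'],.27)"
```

```text
time: 9.18
eef_pos: [0.5317, -0.1746, 0.2723]
tcp_rot: [0.534, 0.846, 0.0, 0.001]
contact_force: [-1.1, 0.8, 5.7]
opening: 0.407
t9.18 pos [ 0.5317 -0.1746  0.2723] open 0.407 yaw 115.5 F [-1.1  0.8  5.7] Mz 0.078 q6 -2.51
 rotvec tool(deg)  [ 0.11  0.12 17.32]  then xyz mm [-0.8 -0.3  2.3]  | before-rot xyz [-0.6 -0.5  2.3]
```

C shows no pushback, so it is loose. I'll release it and move to D.

```bash
python3 -m jog '[{"grip":0.3,"x":0,"y":0,"z":0,"rx":0,"ry":0,"rz":0},{"grip":0.3,"x":0,"y":0,"z":0,"rx":0,"ry":0,"rz":0},{"grip":0.3,"x":0,"y":0,"z":0,"rx":0,"ry":0,"rz":0},{"grip":0.3,"x":0,"y":0,"z":0,"rx":0,"ry":0,"rz":0},{"grip":0.3,"x":0,"y":0,"z":-30,"rx":0,"ry":0,"rz":0},{"grip":0.3,"x":0,"y":0,"z":-32,"rx":0,"ry":0,"rz":5.7},{"grip":0.3,"x":0,"y":0,"z":0,"rx":0,"ry":0,"rz":5.7},{"grip":0.3,"x":0,"y":0,"z":0,"rx":0,"ry":0,"rz":5.8}]'; python3 -c "
from plan import *
plan(CAP['D'],.335)"
```

```text
time: 9.85
eef_pos: [0.5318, -0.1747, 0.3355]
tcp_rot: [0.656, 0.755, 0.001, 0.003]
contact_force: [-0.3, -0.2, -0.4]
opening: 0.697
t9.85 pos [ 0.5318 -0.1747  0.3355] open 0.697 yaw 98.0 F [-0.3 -0.2 -0.4] Mz 0.045 q6 -2.21
 rotvec tool(deg)  [ 0.24  0.19 -0.19]  then xyz mm [-79.5 -18.5   0.5]  | before-rot xyz [-79.6 -18.2   0.7]
```

```bash
python3 -m jog '[{"grip":0.3,"x":-27,"y":-6,"z":0,"rx":0,"ry":0,"rz":0},{"grip":0.3,"x":-27,"y":-6,"z":0,"rx":0,"ry":0,"rz":0},{"grip":0.3,"x":-27,"y":-6,"z":0,"rx":0,"ry":0,"rz":0},{"grip":0.3,"x":0,"y":0,"z":0,"rx":0,"ry":0,"rz":0},{"grip":0.3,"x":0,"y":0,"z":0,"rx":0,"ry":0,"rz":0}]'
python3 - <<'E'
from plan import *
from plant import read_camera
import cv2
plan(CAP['D'],.27)
for n,r in (("side",(130,250,200,340)),):
    c=read_camera(n)["frame"][:,:,::-1]; cv2.imwrite(f"pics/a5{n}.png",cv2.resize(c[r[0]:r[1],r[2]:r[3]],None,fx=4.5,fy=4.5,interpolation=cv2.INTER_CUBIC))
E
```

```text
time: 10.27
eef_pos: [0.5247, -0.2582, 0.3324]
tcp_rot: [0.655, 0.756, 0.0, -0.0]
contact_force: [0.1, 1.1, -0.5]
opening: 0.698
t10.27 pos [ 0.5247 -0.2582  0.3324] open 0.698 yaw 98.2 F [ 0.1  1.1 -0.5] Mz -0.004 q6 -2.34
 rotvec tool(deg)  [-0.02 -0.04 -0.05]  then xyz mm [ 2.1  0.4 62.4]  | before-rot xyz [ 2.1  0.5 62.4]
```

View pics/a5side.png

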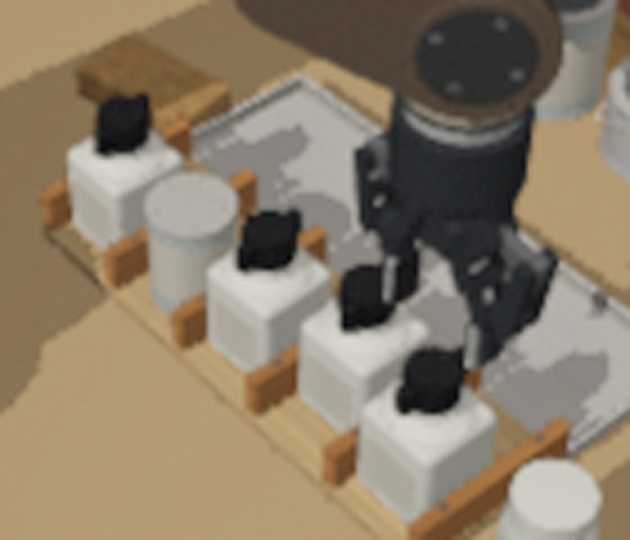

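Cap C at crop (368,295) has stayed turned. Now cap D at (432,380).

```bash
python3 -m jog '[{"grip":0.3,"x":0,"y":0,"z":10,"rx":0,"ry":0,"rz":0},{"grip":0.3,"x":0,"y":0,"z":20,"rx":0,"ry":0,"rz":0},{"grip":0.3,"x":0,"y":0,"z":20,"rx":0,"ry":0,"rz":0},{"grip":0.3,"x":0,"y":0,"z":12,"rx":0,"ry":0,"rz":0},{"grip":0.3,"x":0,"y":0,"z":0,"rx":0,"ry":0,"rz":0},{"grip":0.3,"x":0,"y":0,"z":0,"rx":0,"ry":0,"rz":0}]'; python3 -c "
from plan import *
plan(CAP['D'],.27)"
python3 -m jog '[{"grip":1,"x":0,"y":0,"z":0,"rx":0,"ry":0,"rz":0},{"grip":1,"x":0,"y":0,"z":0,"rx":0,"ry":0,"rz":0},{"grip":1,"x":0,"y":0,"z":0,"rx":0,"ry":0,"rz":0},{"grip":1,"x":0,"y":0,"z":0,"rx":0,"ry":0,"rz":0},{"grip":1,"x":0,"y":0,"z":0,"rx":0,"ry":0,"rz":0},{"grip":1,"x":0,"y":0,"z":0,"rx":0,"ry":0,"rz":0}]' 40; python3 -c "
from plan import *
plan(CAP['D'],.27)"
```

```text
time: 10.82
eef_pos: [0.5249, -0.2561, 0.2696]
tcp_rot: [0.654, 0.757, -0.0, -0.001]
contact_force: [-0.2, 0.0, 0.1]
opening: 0.696
t10.82 pos [ 0.5249 -0.2561  0.2696] open 0.696 yaw 98.3 F [-0.2  0.   0.1] Mz -0.004 q6 -2.34
 rotvec tool(deg)  [-0.1  -0.1   0.15]  then xyz mm [ 0.2 -0.  -0.4]  | before-rot xyz [ 0.2 -0.  -0.4]
time: 11.32
eef_pos: [0.5255, -0.2571, 0.2722]
tcp_rot: [0.654, 0.756, 0.0, 0.001]
contact_force: [-0.2, 1.9, 5.9]
opening: 0.404
t11.32 pos [ 0.5255 -0.2571  0.2722] open 0.404 yaw 98.3 F [-0.2  1.9  5.9] Mz -0.019 q6 -2.34
 rotvec tool(deg)  [0.12 0.06 0.09]  then xyz mm [ 1.2 -0.5  2.2]  | before-rot xyz [ 1.2 -0.5  2.2]
```

```bash
python3 -m jog '[{"grip":1,"x":0,"y":0,"z":0,"rx":0,"ry":0,"rz":-6},{"grip":1,"x":0,"y":0,"z":0,"rx":0,"ry":0,"rz":-6},{"grip":1,"x":0,"y":0,"z":0,"rx":0,"ry":0,"rz":-5},{"grip":1,"x":0,"y":0,"z":0,"rx":0,"ry":0,"rz":0},{"grip":1,"x":0,"y":0,"z":0,"rx":0,"ry":0,"rz":0}]'; python3 -c "
from plan import *
plan(CAP['D'],.27)"
```

```text
time: 11.73
eef_pos: [0.5252, -0.2569, 0.2722]
tcp_rot: [0.536, 0.844, 0.001, -0.0]
contact_force: [-2.0, 3.9, 7.5]
opening: 0.412
t11.73 pos [ 0.5252 -0.2569  0.2722] open 0.412 yaw 115.2 F [-2.   3.9  7.5] Mz -0.252 q6 -2.64
 rotvec tool(deg)  [ 0.04 -0.05 17.02]  then xyz mm [ 0.9 -0.2  2.2]  | before-rot xyz [1.  0.1 2.2]
```

D pushes back with 0.23 N m, so it is sound. I'll add 2.5°, release and lift.

```bash
python3 -m jog '[{"grip":1,"x":0,"y":0,"z":0,"rx":0,"ry":0,"rz":-2.5},{"grip":1,"x":0,"y":0,"z":0,"rx":0,"ry":0,"rz":0},{"grip":1,"x":0,"y":0,"z":0,"rx":0,"ry":0,"rz":0}]'; python3 -c "
from plan import *
plan(CAP['D'],.27)"
python3 -m jog '[{"grip":0.3,"x":0,"y":0,"z":0,"rx":0,"ry":0,"rz":0},{"grip":0.3,"x":0,"y":0,"z":0,"rx":0,"ry":0,"rz":0},{"grip":0.3,"x":0,"y":0,"z":0,"rx":0,"ry":0,"rz":0},{"grip":0.3,"x":0,"y":0,"z":0,"rx":0,"ry":0,"rz":0},{"grip":0.3,"x":0,"y":0,"z":-30,"rx":0,"ry":0,"rz":0},{"grip":0.3,"x":0,"y":0,"z":-32,"rx":0,"ry":0,"rz":6.5},{"grip":0.3,"x":0,"y":0,"z":0,"rx":0,"ry":0,"rz":6.5},{"grip":0.3,"x":0,"y":0,"z":0,"rx":0,"ry":0,"rz":6.5}]'; python3 -c "
from plan import *
for k in CAP: print(k,torack(CAP[k]))
plan(rk(-.135,-.079),.335)"
```

```text
time: 11.98
eef_pos: [0.5251, -0.2568, 0.2722]
tcp_rot: [0.517, 0.856, 0.001, -0.0]
contact_force: [-2.2, 5.4, 7.3]
opening: 0.411
t11.98 pos [ 0.5251 -0.2568  0.2722] open 0.411 yaw 117.7 F [-2.2  5.4  7.3] Mz -0.318 q6 -2.68
 rotvec tool(deg)  [ 0.03 -0.08 19.49]  then xyz mm [ 0.9 -0.2  2.2]  | before-rot xyz [0.9 0.1 2.2]
time: 12.65
eef_pos: [0.5256, -0.2576, 0.3357]
tcp_rot: [0.656, 0.755, 0.0, 0.003]
contact_force: [0.0, -0.2, -0.1]
opening: 0.697
A [-0.06619091  0.15765254]
B [-0.062607    0.00023194]
C [-0.04768409 -0.07850145]
D [-0.06581148 -0.1573218 ]
t12.65 pos [ 0.5256 -0.2576  0.3357] open 0.697 yaw 98.0 F [ 0.  -0.2 -0.1] Mz -0.044 q6 -2.34
 rotvec tool(deg)  [ 0.23  0.24 -0.22]  then xyz mm [ 80.  -69.8   0.7]  | before-rot xyz [ 79.8 -70.1   0. ]
```

```bash
python3 -m jog '[{"grip":1,"x":20,"y":-13,"z":0,"rx":0,"ry":0,"rz":-0.2},{"grip":1,"x":20,"y":-13,"z":0,"rx":0,"ry":0,"rz":0},{"grip":1,"x":20,"y":-13,"z":0,"rx":0,"ry":0,"rz":0},{"grip":1,"x":20,"y":-13,"z":0,"rx":0,"ry":0,"rz":0},{"grip":1,"x":0,"y":0,"z":0,"rx":0,"ry":0,"rz":0},{"grip":1,"x":0,"y":0,"z":0,"rx":0,"ry":0,"rz":0}]'
python3 - <<'E'
from plan import *
from plant import read_camera
import cv2
plan(rk(-.118,-.0785),.238)
c=read_camera("side");np.savez("pics/s6.npz",**c); c=c["frame"][:,:,::-1][130:250,200:340]; cv2.imwrite(f"pics/a6side.png",cv2.resize(c,None,fx=4.5,fy=4.5,interpolation=cv2.INTER_CUBIC))
c=read_camera("top")["frame"][:,:,::-1][100:212,188:338]; cv2.imwrite(f"pics/a6top.png",cv2.resize(c,None,fx=4.5,fy=4.5,interpolation=cv2.INTER_CUBIC))
E
```

```text
time: 13.15
eef_pos: [0.4613, -0.185, 0.3325]
tcp_rot: [0.652, 0.758, -0.0, 0.0]
contact_force: [0.5, 0.0, -0.4]
opening: -0.002
t13.15 pos [ 0.4613 -0.185   0.3325] open -0.002 yaw 98.5 F [ 0.5  0.  -0.4] Mz -0.015 q6 -2.31
 rotvec tool(deg)  [-0.    0.02  0.34]  then xyz mm [-0.5  0.5 94.5]  | before-rot xyz [-0.5  0.5 94.5]
```

View pics/a6side.png

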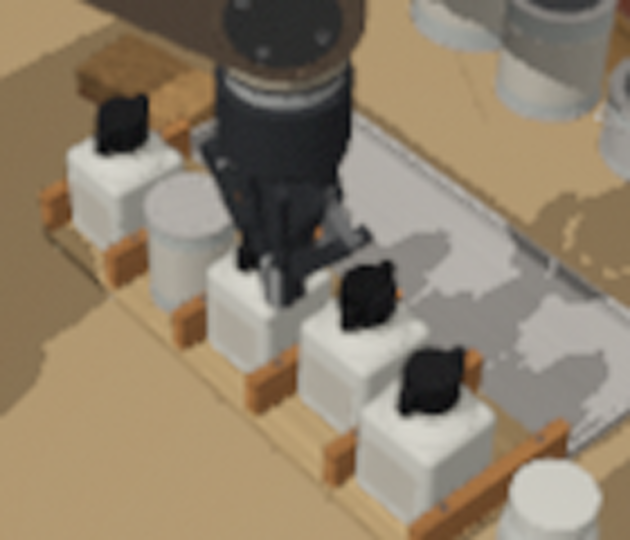

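View pics/a6top.png

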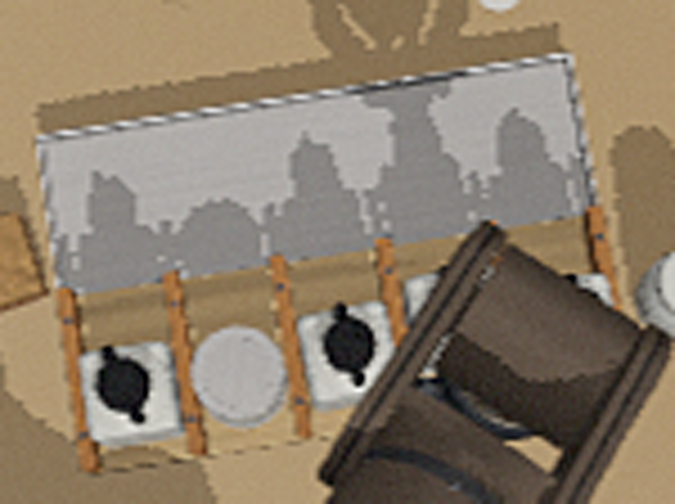

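Run:
```python
from plan import *
from h import *
S=dict(np.load("pics/s6.npz"))
a=np.radians(8.2); n=np.array([np.cos(a),np.sin(a),0])
p0=get_state()["eef_pos"]
K,R,t=S["intrinsics"],S["R"],S["t"];o=-R.T@t
for uv in [(372,238),(345,265),(325,205),(200,150),(285,300),(350,100)]:
  for off in(0,.011):
    q=np.array(uv)/4.5+[200,130]-.4
    d=R.T@np.linalg.inv(K)@[*q,1]; P=o+d*((p0+n*off-o)@n)/(d@n)
    print(uv,off,"lat mm",np.round(((P-p0)@[-np.sin(a),np.cos(a),0])*1e3,1),"below tcp",np.round((p0[2]-P[2])*1e3,1))
```

```text
(372, 238) 0 lat mm -72.4 below tcp 69.4
(372, 238) 0.011 lat mm -61.4 below tcp 84.2
(345, 265) 0 lat mm -52.6 below tcp 104.7
(345, 265) 0.011 lat mm -41.0 below tcp 120.4
(325, 205) 0 lat mm -34.6 below tcp 72.1
(325, 205) 0.011 lat mm -22.6 below tcp 87.1
(200, 150) 0 lat mm 77.0 below tcp 106.2
(200, 150) 0.011 lat mm 91.5 below tcp 122.0
(285, 300) 0 lat mm -2.0 below tcp 172.5
(285, 300) 0.011 lat mm 10.6 below tcp 189.7
(350, 100) 0 lat mm -50.7 below tcp -11.9
(350, 100) 0.011 lat mm -39.1 below tcp 1.1
```

The knuckles' lower edges will clear the neighbouring caps with the TCP at z 0.240, where the tips are at 0.067, below the shoulder at 0.090. I'll go down in front of C.

```bash
python3 -m jog '[{"grip":1,"x":0,"y":0,"z":20,"rx":0,"ry":0,"rz":0.3},{"grip":1,"x":0,"y":0,"z":25,"rx":0,"ry":0,"rz":0},{"grip":1,"x":0,"y":0,"z":25,"rx":0,"ry":0,"rz":0},{"grip":1,"x":0,"y":0,"z":20,"rx":0,"ry":0,"rz":0},{"grip":1,"x":0,"y":0,"z":0,"rx":0,"ry":0,"rz":0},{"grip":1,"x":0,"y":0,"z":0,"rx":0,"ry":0,"rz":0}]'
python3 - <<'E'
from plan import *
from plant import read_camera
import cv2
plan(rk(.035,-.0785),.240)
c=read_camera("side"); c=c["frame"][:,:,::-1][130:250,200:340]; cv2.imwrite(f"pics/a7side.png",cv2.resize(c,None,fx=4.5,fy=4.5,interpolation=cv2.INTER_CUBIC))
E
```

```text
time: 13.75
eef_pos: [0.462, -0.1861, 0.2419]
tcp_rot: [0.655, 0.756, -0.0, -0.001]
contact_force: [-0.1, -0.2, -0.0]
opening: -0.002
t13.75 pos [ 0.462  -0.1861  0.2419] open -0.002 yaw 98.2 F [-0.1 -0.2 -0. ] Mz -0.019 q6 -2.30
 rotvec tool(deg)  [-0.11 -0.09 -0.03]  then xyz mm [  0.7 153.    1.9]  | before-rot xyz [  0.8 153.    1.6]
```

View pics/a7side.png

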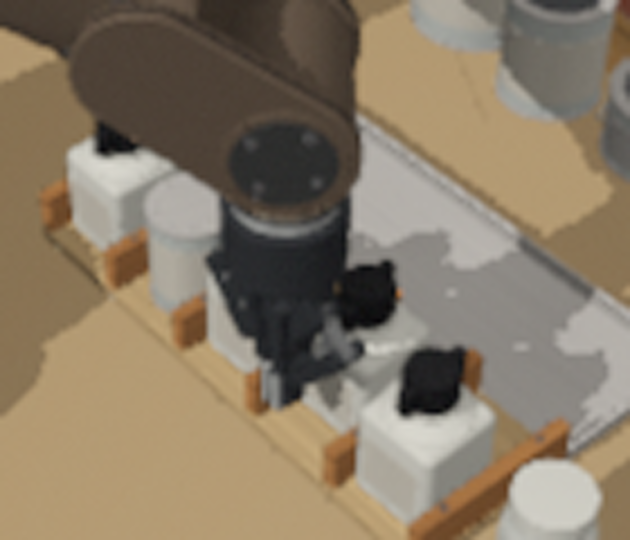

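The fingers are in front of C's face and clear of its neighbours. I'll push.

```bash
python3 -m jog '[{"grip":1,"x":0,"y":10,"z":0,"rx":0,"ry":0,"rz":0},{"grip":1,"x":0,"y":10,"z":0,"rx":0,"ry":0,"rz":0},{"grip":1,"x":0,"y":10,"z":0,"rx":0,"ry":0,"rz":0},{"grip":1,"x":0,"y":10,"z":0,"rx":0,"ry":0,"rz":0},{"grip":1,"x":0,"y":10,"z":0,"rx":0,"ry":0,"rz":0}]'; python3 -c "
from plan import *
plan(rk(.035,-.0785),.240)"; python3 -m jog '[{"grip":1,"x":0,"y":11,"z":0,"rx":0,"ry":0,"rz":0},{"grip":1,"x":0,"y":11,"z":0,"rx":0,"ry":0,"rz":0},{"grip":1,"x":0,"y":11,"z":0,"rx":0,"ry":0,"rz":0},{"grip":1,"x":0,"y":11,"z":0,"rx":0,"ry":0,"rz":0},{"grip":1,"x":0,"y":5,"z":0,"rx":0,"ry":0,"rz":0},{"grip":1,"x":0,"y":0,"z":0,"rx":0,"ry":0,"rz":0}]'
python3 - <<'E'
from plan import *
from plant import read_camera
import cv2
plan(rk(.035,-.0785),.240)
c=read_camera("side"); c=c["frame"][:,:,::-1][130:250,200:340]; cv2.imwrite(f"pics/a8side.png",cv2.resize(c,None,fx=4.5,fy=4.5,interpolation=cv2.INTER_CUBIC))
E
```

```text
time: 14.22
eef_pos: [0.5127, -0.1782, 0.2434]
tcp_rot: [0.655, 0.756, -0.0, 0.0]
contact_force: [-1.8, -0.1, 1.0]
opening: -0.005
t14.22 pos [ 0.5127 -0.1782  0.2434] open -0.005 yaw 98.2 F [-1.8 -0.1  1. ] Mz -0.061 q6 -2.24
 rotvec tool(deg)  [0.02 0.04 0.03]  then xyz mm [1.000e-01 1.017e+02 3.400e+00]  | before-rot xyz [1.000e-01 1.017e+02 3.500e+00]
time: 14.72
eef_pos: [0.5611, -0.1712, 0.2428]
tcp_rot: [0.655, 0.756, 0.0, 0.001]
contact_force: [-0.1, -0.2, 0.9]
opening: -0.0
t14.72 pos [ 0.5611 -0.1712  0.2428] open -0.000 yaw 98.2 F [-0.1 -0.2  0.9] Mz -0.010 q6 -2.18
 rotvec tool(deg)  [0.08 0.03 0.03]  then xyz mm [ 0.1 52.8  2.8]  | before-rot xyz [ 0.  52.8  2.8]
```

View pics/a8side.png

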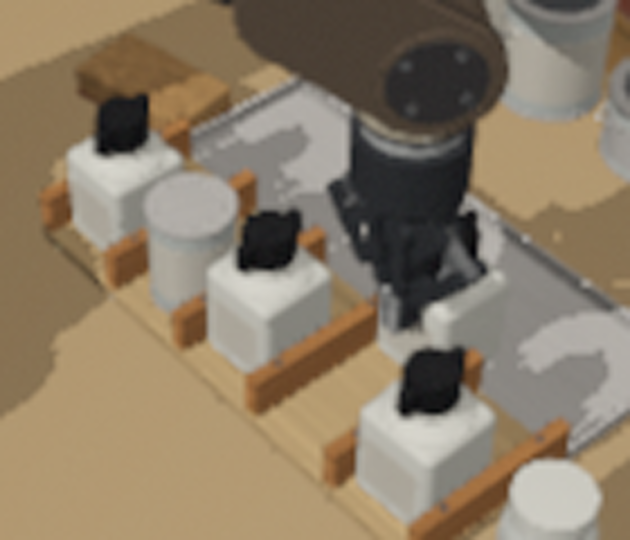

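The bottle is upright and sliding. I'll push it the remaining ~50 mm, gently.

```bash
python3 -m jog '[{"grip":1,"x":0,"y":8,"z":1,"rx":0,"ry":0,"rz":0},{"grip":1,"x":0,"y":9,"z":0,"rx":0,"ry":0,"rz":0},{"grip":1,"x":0,"y":9,"z":0,"rx":0,"ry":0,"rz":0},{"grip":1,"x":0,"y":9,"z":0,"rx":0,"ry":0,"rz":0},{"grip":1,"x":0,"y":8,"z":0,"rx":0,"ry":0,"rz":0},{"grip":1,"x":0,"y":5,"z":0,"rx":0,"ry":0,"rz":0},{"grip":1,"x":0,"y":3,"z":0,"rx":0,"ry":0,"rz":0},{"grip":1,"x":0,"y":0,"z":0,"rx":0,"ry":0,"rz":0}]'; python3 -c "
from plan import *
plan(rk(.035,-.0785),.240)"; python3 -m jog '[{"grip":1,"x":0,"y":-15,"z":0,"rx":0,"ry":0,"rz":0},{"grip":1,"x":0,"y":-25,"z":0,"rx":0,"ry":0,"rz":0},{"grip":1,"x":0,"y":-30,"z":0,"rx":0,"ry":0,"rz":0},{"grip":1,"x":0,"y":-10,"z":-35,"rx":0,"ry":0,"rz":0},{"grip":1,"x":0,"y":0,"z":-40,"rx":0,"ry":0,"rz":0},{"grip":1,"x":0,"y":0,"z":-20,"rx":0,"ry":0,"rz":0}]'
python3 - <<'E'
from plan import *
from plant import read_camera
import cv2
plan(rk(-.125,.158),.335)
c=read_camera("side");np.savez("pics/s9.npz",**c); c=c["frame"][:,:,::-1][130:250,200:360]; cv2.imwrite(f"pics/a9side.png",cv2.resize(c,None,fx=4.5,fy=4.5,interpolation=cv2.INTER_CUBIC))
c=read_camera("top")["frame"][:,:,::-1][100:212,188:338]; cv2.imwrite(f"pics/a9top.png",cv2.resize(c,None,fx=4.5,fy=4.5,interpolation=cv2.INTER_CUBIC))
E
```

```text
time: 15.43
eef_pos: [0.6111, -0.1641, 0.2419]
tcp_rot: [0.655, 0.756, 0.0, 0.001]
contact_force: [-0.1, -0.1, 0.5]
opening: -0.002
t15.43 pos [ 0.6111 -0.1641  0.2419] open -0.002 yaw 98.2 F [-0.1 -0.1  0.5] Mz 0.005 q6 -2.14
 rotvec tool(deg)  [0.07 0.03 0.01]  then xyz mm [0.1 2.3 1.9]  | before-rot xyz [0.1 2.3 1.9]
time: 15.93
eef_pos: [0.531, -0.176, 0.3411]
tcp_rot: [0.655, 0.755, 0.001, 0.003]
contact_force: [0.6, 0.4, 1.7]
opening: 0.001
t15.93 pos [ 0.531  -0.176   0.3411] open 0.001 yaw 98.1 F [0.6 0.4 1.7] Mz -0.012 q6 -2.21
 rotvec tool(deg)  [ 0.29  0.2  -0.07]  then xyz mm [237.  -76.7   6.1]  | before-rot xyz [237.  -77.    4.9]
```

View pics/a9side.png

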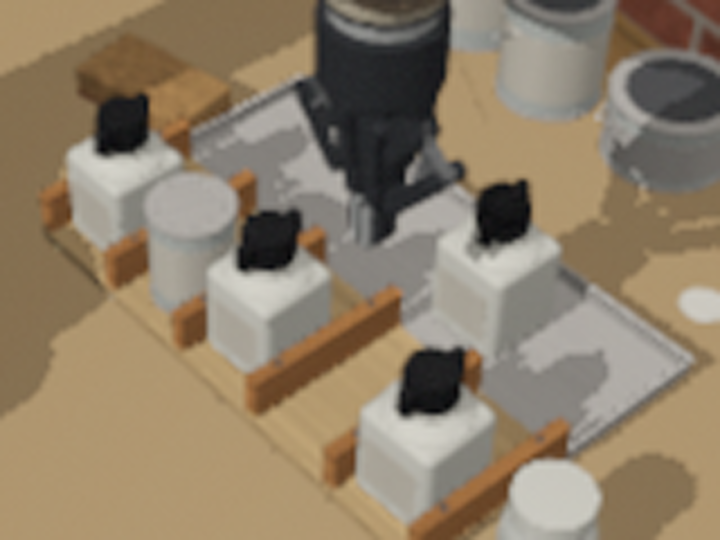

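View pics/a9top.png

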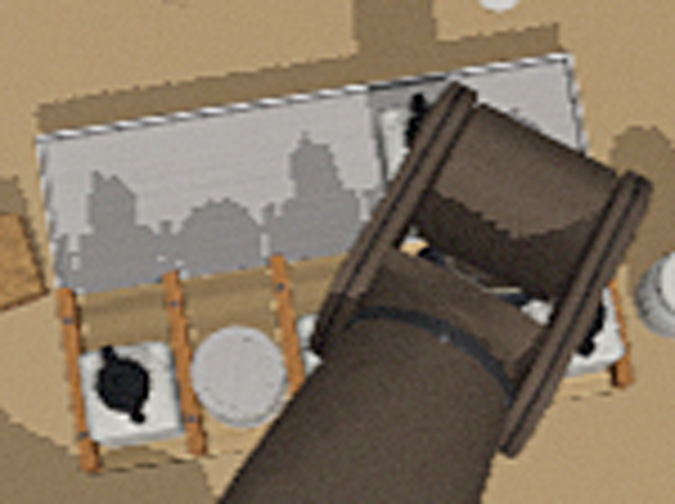

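C stands on the tray, wholly behind the stalls. I'll move over to A at the far-left stall.

```bash
python3 -m jog '[{"grip":1,"x":33,"y":-10,"z":0,"rx":0,"ry":0,"rz":0},{"grip":1,"x":34,"y":-10,"z":0,"rx":0,"ry":0,"rz":0},{"grip":1,"x":34,"y":-10,"z":0,"rx":0,"ry":0,"rz":0},{"grip":1,"x":34,"y":-10,"z":0,"rx":0,"ry":0,"rz":0},{"grip":1,"x":34,"y":-10,"z":0,"rx":0,"ry":0,"rz":0},{"grip":1,"x":34,"y":-10,"z":0,"rx":0,"ry":0,"rz":0},{"grip":1,"x":34,"y":-10,"z":0,"rx":0,"ry":0,"rz":0},{"grip":1,"x":0,"y":0,"z":0,"rx":0,"ry":0,"rz":0}]'; python3 -m jog '[{"grip":1,"x":0,"y":0,"z":0,"rx":0,"ry":0,"rz":0},{"grip":1,"x":0,"y":0,"z":0,"rx":0,"ry":0,"rz":0}]'; python3 -c "
from plan import *
plan(rk(-.121,.1577),.240)"
```

```text
time: 16.7
eef_pos: [0.4252, 0.0529, 0.335]
tcp_rot: [0.653, 0.757, -0.0, -0.002]
contact_force: [0.5, 0.1, -0.3]
opening: -0.001
time: 16.87
eef_pos: [0.428, 0.0491, 0.3364]
tcp_rot: [0.655, 0.756, -0.0, 0.0]
contact_force: [-0.3, 0.1, 1.0]
opening: -0.003
t16.87 pos [0.428  0.0491 0.3364] open -0.003 yaw 98.2 F [-0.3  0.1  1. ] Mz 0.039 q6 -1.84
 rotvec tool(deg)  [-0.    0.02  0.03]  then xyz mm [-0.7 -2.9 96.4]  | before-rot xyz [-0.7 -2.9 96.4]
```

```bash
python3 -m jog '[{"grip":1,"x":0,"y":-3,"z":20,"rx":0,"ry":0,"rz":0},{"grip":1,"x":0,"y":0,"z":25,"rx":0,"ry":0,"rz":0},{"grip":1,"x":0,"y":0,"z":10,"rx":0,"ry":0,"rz":0},{"grip":1,"x":0,"y":0,"z":0,"rx":0,"ry":0,"rz":0},{"grip":1,"x":0,"y":0,"z":0,"rx":0,"ry":0,"rz":0}]'
python3 - <<'E'
from plan import *
from plant import read_camera
import cv2
plan(rk(-.119,.1577),.240)
c=read_camera("side"); c=c["frame"][:,:,::-1][110:230,180:340]; cv2.imwrite(f"pics/b1side.png",cv2.resize(c,None,fx=4.5,fy=4.5,interpolation=cv2.INTER_CUBIC))
E
```

```text
time: 17.28
eef_pos: [0.4254, 0.0479, 0.2814]
tcp_rot: [0.655, 0.755, -0.0, -0.001]
contact_force: [-0.3, 0.6, 0.8]
opening: -0.003
t17.28 pos [0.4254 0.0479 0.2814] open -0.003 yaw 98.1 F [-0.3  0.6  0.8] Mz 0.020 q6 -1.84
 rotvec tool(deg)  [-0.09 -0.02 -0.09]  then xyz mm [ 0.   1.9 41.4]  | before-rot xyz [ 0.   1.9 41.4]
```

View pics/b1side.png

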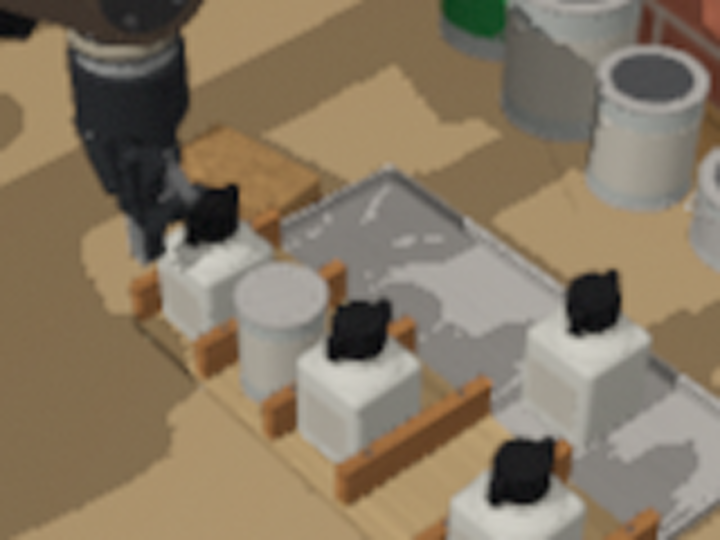

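The fingers are clear in front of A's face. I'll go down the last 40 mm and start the push.

```bash
python3 -m jog '[{"grip":1,"x":0,"y":0,"z":15,"rx":0,"ry":0,"rz":0},{"grip":1,"x":0,"y":0,"z":15,"rx":0,"ry":0,"rz":0},{"grip":1,"x":0,"y":0,"z":9,"rx":0,"ry":0,"rz":0},{"grip":1,"x":0,"y":0,"z":0,"rx":0,"ry":0,"rz":0},{"grip":1,"x":0,"y":0,"z":0,"rx":0,"ry":0,"rz":0}]'; python3 -c "
from plan import *
plan(rk(.035,.1577),.240)"
```

```text
time: 17.75
eef_pos: [0.4254, 0.0485, 0.2432]
tcp_rot: [0.655, 0.756, 0.0, 0.0]
contact_force: [0.6, 0.0, 1.4]
opening: 0.002
t17.75 pos [0.4254 0.0485 0.2432] open 0.002 yaw 98.2 F [0.6 0.  1.4] Mz -0.001 q6 -1.84
 rotvec tool(deg)  [ 0.02  0.   -0.01]  then xyz mm [ -0.6 155.8   3.2]  | before-rot xyz [ -0.5 155.8   3.3]
```

```bash
python3 -m jog '[{"grip":1,"x":-0.5,"y":8,"z":2,"rx":0,"ry":0,"rz":0},{"grip":1,"x":0,"y":10,"z":0,"rx":0,"ry":0,"rz":0},{"grip":1,"x":0,"y":11,"z":0,"rx":0,"ry":0,"rz":0},{"grip":1,"x":0,"y":11,"z":0,"rx":0,"ry":0,"rz":0},{"grip":1,"x":0,"y":11,"z":0,"rx":0,"ry":0,"rz":0},{"grip":1,"x":0,"y":11,"z":0,"rx":0,"ry":0,"rz":0},{"grip":1,"x":0,"y":11,"z":0,"rx":0,"ry":0,"rz":0},{"grip":1,"x":0,"y":11,"z":0,"rx":0,"ry":0,"rz":0}]'; python3 -c "
from plan import *
plan(rk(.035,.1577),.240)"
```

```text
time: 18.42
eef_pos: [0.5096, 0.0603, 0.2413]
tcp_rot: [0.655, 0.756, -0.0, -0.0]
contact_force: [-0.7, -1.4, 1.0]
opening: -0.004
t18.42 pos [0.5096 0.0603 0.2413] open -0.004 yaw 98.2 F [-0.7 -1.4  1. ] Mz -0.009 q6 -1.79
 rotvec tool(deg)  [-0.04  0.01  0.01]  then xyz mm [-0.2 70.7  1.3]  | before-rot xyz [-0.2 70.7  1.2]
```

```bash
python3 -m jog '[{"grip":1,"x":0,"y":11,"z":0,"rx":0,"ry":0,"rz":0},{"grip":1,"x":0,"y":11,"z":0,"rx":0,"ry":0,"rz":0},{"grip":1,"x":0,"y":11,"z":0,"rx":0,"ry":0,"rz":0},{"grip":1,"x":0,"y":11,"z":0,"rx":0,"ry":0,"rz":0},{"grip":1,"x":0,"y":10,"z":0,"rx":0,"ry":0,"rz":0},{"grip":1,"x":0,"y":8,"z":0,"rx":0,"ry":0,"rz":0},{"grip":1,"x":0,"y":5,"z":0,"rx":0,"ry":0,"rz":0},{"grip":1,"x":0,"y":0,"z":0,"rx":0,"ry":0,"rz":0}]'; python3 -c "
from plan import *
plan(rk(.035,.1577),.240)"; python3 -m jog '[{"grip":1,"x":0,"y":-15,"z":0,"rx":0,"ry":0,"rz":0},{"grip":1,"x":0,"y":-25,"z":0,"rx":0,"ry":0,"rz":0},{"grip":1,"x":0,"y":-30,"z":0,"rx":0,"ry":0,"rz":0},{"grip":1,"x":0,"y":-10,"z":-35,"rx":0,"ry":0,"rz":0},{"grip":1,"x":0,"y":0,"z":-40,"rx":0,"ry":0,"rz":0},{"grip":1,"x":30,"y":-30,"z":-20,"rx":0,"ry":0,"rz":0},{"grip":1,"x":35,"y":0,"z":-20,"rx":0,"ry":0,"rz":0},{"grip":1,"x":40,"y":0,"z":0,"rx":0,"ry":0,"rz":0}]'
python3 -m jog '[{"grip":1,"x":40,"y":0,"z":0,"rx":0,"ry":0,"rz":0},{"grip":1,"x":40,"y":0,"z":0,"rx":0,"ry":0,"rz":0},{"grip":1,"x":40,"y":0,"z":0,"rx":0,"ry":0,"rz":0},{"grip":1,"x":40,"y":0,"z":0,"rx":0,"ry":0,"rz":0},{"grip":1,"x":0,"y":0,"z":0,"rx":0,"ry":0,"rz":0},{"grip":1,"x":0,"y":0,"z":0,"rx":0,"ry":0,"rz":0}]'
python3 - <<'E'
from plan import *
from h import *
from plant import read_camera
S=read_camera("side");T=read_camera("top")
tc=sorted(caps(T,(190,100,335,210)),key=lambda q:q[0][0]); sc=sorted(caps(S,(200,110,360,240)),key=lambda q:q[0][0])
for q in tc:
    pts=np.argwhere(q[2])[:,::-1]; W=np.array([ray(T,p,.122)[:2] for p in pts]); d=W-W.mean(0)
    w,v=np.linalg.eigh(d.T@d); a=np.degrees(np.arctan2(v[1,1],v[0,1])); a=(a+90)%180-90
    print("top",q[0],q[1],"rack xy",np.round(torack(W.mean(0)),4),"wing ang rel rack",round(a-YAW,1))
print([(np.round(q[0],1),q[1]) for q in sc])
for n,c,r in(("side",S,(110,250,190,350)),("top",T,(100,212,188,338))):
    im=c["frame"][:,:,::-1][r[0]:r[1],r[2]:r[3]]; cv2.imwrite(f"pics/c1{n}.png",cv2.resize(im,None,fx=4.2,fy=4.2,interpolation=cv2.INTER_CUBIC))
plan((.3,.3),.4)
E
```

```text
time: 19.08
eef_pos: [0.5759, 0.0697, 0.2412]
tcp_rot: [0.655, 0.756, 0.001, 0.001]
contact_force: [0.2, -0.1, -0.0]
opening: -0.001
t19.08 pos [0.5759 0.0697 0.2412] open -0.001 yaw 98.2 F [ 0.2 -0.1 -0. ] Mz -0.018 q6 -1.77
 rotvec tool(deg)  [ 0.13  0.02 -0.  ]  then xyz mm [-0.1  3.8  1.2]  | before-rot xyz [-0.1  3.8  1.2]
time: 19.75
eef_pos: [0.4547, 0.1553, 0.3592]
tcp_rot: [0.656, 0.755, 0.004, 0.004]
contact_force: [1.3, 0.3, 1.0]
opening: -0.0
time: 20.25
eef_pos: [0.431, 0.3153, 0.3539]
tcp_rot: [0.653, 0.757, 0.001, 0.0]
contact_force: [0.1, -0.6, 0.3]
opening: -0.006
top [208.71311475 141.05737705] 122 rack xy [0.0722 0.1562] wing ang rel rack 15.0
top [265.1754386  176.14912281] 114 rack xy [-0.0633  0.0007] wing ang rel rack 2.0
top [283.51724138 129.32758621] 116 rack xy [ 0.073  -0.0787] wing ang rel rack 6.1
top [316.06451613 169.55645161] 124 rack xy [-0.0674 -0.1566] wing ang rel rack -2.3
[(array([259.3, 183. ]), np.int32(145)), (array([260.5, 140.1]), np.int32(102)), (array([295.6, 214.5]), np.int32(162)), (array([311.5, 176.8]), np.int32(129))]
t20.35 pos [0.4316 0.3133 0.3536] open 0.001 yaw 98.2 F [ 0.   0.1 -0.2] Mz -0.031 q6 -1.28
 rotvec tool(deg)  [0.03 0.01 0.02]  then xyz mm [   5.6 -132.2  -46.4]  | before-rot xyz [   5.7 -132.1  -46.5]
```

View pics/c1side.png

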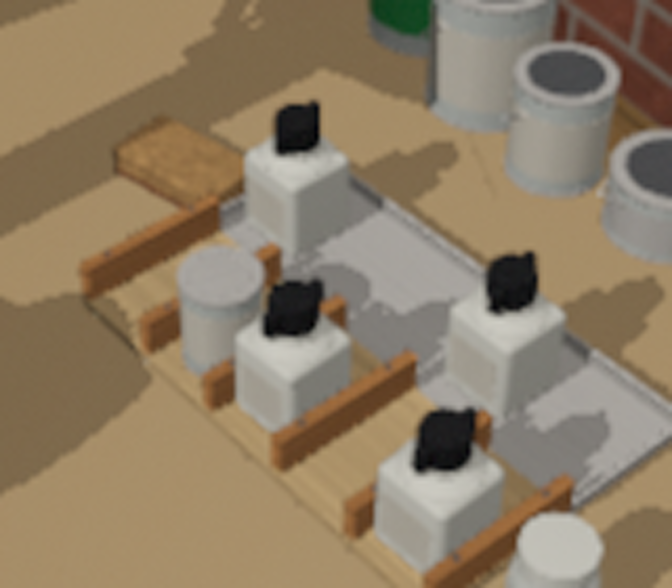

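View pics/c1top.png

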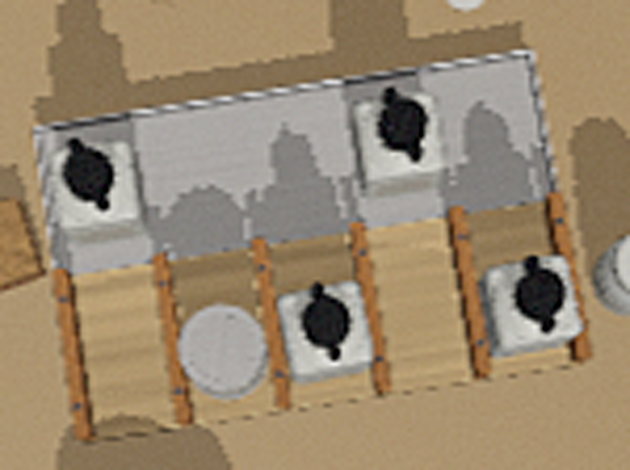

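Both loose bottles are on the tray at rack x of about 72 and 73 mm, with caps visibly turned. B and D haven't moved and their caps are nearly home. The tin and the jar stand as before, and the arm is clear.

```bash
python3 -c "
from plant import sign_off
print(sign_off())"
```

```text
the job is handed in; nothing more can be done
None
```

I tested all four caps, pushed the two bottles with loose caps onto the drip tray, and handed the job in at about 20 s of the allowed 64 s. Stalls are counted from the robot's left.

| Stall | Contents | Twist test | Cap | Action |
|---|---|---|---|---|
| 1 | bottle | 17° turn, almost no pushback | loose | pushed to the tray, centre about 72 mm behind the rack origin |
| 2 | tin | not tested | – | left alone |
| 3 | bottle | about 19.5° of wrist turn (less at the cap), pushed back 0.3 N m or more | sound | left standing |
| 4 | bottle | 17° turn, almost no pushback | loose | pushed to the tray, centre about 73 mm behind the rack origin |
| 5 | bottle | about 19.5° of wrist turn (less at the cap), pushed back 0.3 N m | sound | left standing |

**Last checks:** the final pictures show all four bottles upright. The two sound bottles are within about 2 mm of where they started, and the tin and round jar look unmoved. The arm is clear of everything.

**Disagreement:** my image fit of the wing angles was noisy. It gave 15° and 6° for the two loose caps, and +2° and −2° for the sound ones. By eye, both loose caps are turned about 16–18° from the rack's line and the sound ones look nearly home. I went by the eye readings and the measured torque. The cameras couldn't confirm that the sound caps ended between 0.02 and 0.08 rad.

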